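# Lock a telescoping antenna mast

### The arm

A 6-joint arm with a two-finger parallel gripper is mounted at the origin on the work surface. World frame = base frame: x ahead of the robot, y to its left, z up, the work surface at z = 0. Lengths are in mm, angles in rad, forces in N, time in s.
With the tool pointing down it reaches from about 275 to 850 mm from the base axis. Payload 19 kg.
Tool frame: the origin (TCP) lies midway between the tips of the shut fingers; the grasp point (between the pads) lies 19 mm behind it (ctrl.grip_depth is the z of the grasp point in the tool frame, in mm); z points along the fingers, y is the direction in which the jaws open and shut (so a half turn about z gives the same grasp; the last joint's range is limited). The gripper opens to 85 mm and grips with 20 to 120 N. Pads are 22 mm wide; open, the fingers measure 114 mm over their backs; the gripper's body (76 mm by 85 mm) begins 54 mm behind the grasp point. The pads swing forward as they close: fully open they stand 13 mm farther back than shut.
Start: joints at [-1.433, 0.15, 1.437, -0, 1.554, -0.134], TCP at [154.343, -553.867, 231.267] pointing down, gripper open.
Joint ranges: [-2.8, 2.8], [-0.68, 2.1], [0.12, 2.68], [-1.39, 4.53], [0.16, 2.79], [-2.81, 2.81]. Speed limits (rad/s): [1.89, 1.89, 2.22, 3.01, 3.01, 3.01].

### API

Orientations are given as a unit quaternion [w, x, y, z].
In Python, from workcell import ctrl, optics, spotter gives the robot as it stands.
- The arm moves only by the tool servo_tool, never from a script. Its argument "targets" is a list of rows, each an object of numbers: "jaw": the opening in per cent of the stroke, from 0 (shut) to 100 (fully open); "tx", "ty", "tz": the shift along the tool's x, y, z in m; "yaw": the turn about the tool's z in rad. A call has 1 to 20 rows; each row is the pose to reach, as a shift and turn from the pose commanded when the call began, along the tool's axes at that moment; what a row does not reach only later rows make up. A row lasts 1/10 s, in which the tool goes at most 50 mm and 8.59 degrees, less where a joint would pass 70% of its speed; a pose out of reach is approached as far as the arm can. A call with a gripper value outside its range is refused whole. The fingers move at their own pace and stop on an object; "force" is the grip in N (left out, the last holds). Time passes only in rows, so rows that repeat a pose let the fingers close. It gives the time, the measured TCP pose, the force and the opening at its end, in the units of the state.
- ctrl.get_obs(): the state, without advancing time (a new reading comes with each control period).
- optics.read_camera(name): name is "scene" or "top"; returns (picture, depth): 384x512x3 uint8, blue, green, red; 384x512 float32, mm along the optical axis (not along the pixel's ray), 0 where there is no reading.
- optics.get_calibration(name): a dict with "fx", "fy", "cx", "cy" (pixels), "rvec" (rotation vector, rad) and "tvec" (3), from world to camera coordinates, as OpenCV has them. Camera axes: x right, y down, z forward; pixel columns grow to the right and rows downward; lengths in mm; the calibration is good to about 2 mm. A picture is of the moment at which its call begins. get_calibration takes no time and is no camera call.
- ctrl.finish_job(): hands the job in, once; it reports no verdict.
Trained networks look in the newest picture that a camera, given by its name, has taken for a name from the list of things; names that differ only in an ending like _2 or _b are one class to them, and where a whole thing is asked for, a point or a joint stands for the part that bears it (a point fixed in the world has none). Each returns a list of dicts, best first, with "conf" (0 to 1); they miss things now and then, are a little off and sometimes report something else, mostly with a low value. They report only what shows in the picture. A call takes as long as a camera call.
- spotter.silhouettes(camera, thing): "mask" (384x512 bool, what is visible of it) and "rect" ([left, top, width, height] as shares, 0 to 1, of the picture: columns of its width, rows of its height, round what is visible of it).
- spotter.tip_of(camera, thing): "position" ([column, row] as shares, 0 to 1, of the picture: columns of its width, rows of its height: a listed point, or the origin of a listed thing).
The state is a dict: "time_s": time; "joint_positions": joint angles; "qd": joint speeds; "joint_efforts": joint torques, N m; "tool_pos": TCP position; "orientation": TCP orientation; "contact_force": force on the tool from outside, world axes, zero at the start; "wrist_torque": the same for the moment, N m; "opening": finger opening in mm.
Only numpy, scipy, OpenCV 4.12 (cv2) and the standard library are available. Lean on these libraries where they do the work, as an engineer would, in place of code of your own. Each camera call takes 0.05 s, during which the arm holds its last target.

### The job

The telescoping antenna mast clamped on the bench is unlocked: its spring button stands up just outside the mouth of the outer tube. Press the button flush and slide the inner tube so that the button ducks under the mouth, then push the inner tube on until the button pops up in the hole of the steel plate on the outer tube, and let go. Be gentle, pressing and pushing no harder than a firm thumb (well under 35 N), and leave the other things on the bench where they are.

Things in the scene. Friction and masses are not known exactly. Their poses are not given: they have to be found in the camera images.
- mast: Fixed: level square aluminium outer tube, 36 mm wide, 200 mm long. Origin on the table under its mouth; x from the mouth inwards, the way the inner tube slides to lock; z up. Top at z 86 mm. On it is a fixed steel lock plate (top z 87.5 mm) with the hole, 19 mm long in x, 13 wide; the hole's middle is 46 to 80 mm inside the mouth, different on each mast: see or feel it. Strap at x 165, z to 95 mm.
- inner (a joint): Slide of the steel inner tube (27 mm square, flat top at mast z 81.5 mm, 1.5 mm under the outer tube's top wall), m along mast x. 0 = farthest out: button's middle 50 mm outside the mouth (button x = joint - 0.050). The button locks somewhere between 0.096 and 0.130 (see mast) and then stops the slide. About 2 N of friction, 4 N while the button rubs under the wall; stays where left.
- button (a joint): Spring button's travel in m: 0 standing out, 0.0085 flush with the inner tube's top, 0.009 its stop. Spring force about 2 N at 0, 6 N at flush. It must be pressed at least 7 mm to fit under the outer tube's top wall, which then holds it down (at about 7 mm) until it reaches the hole.
- button_top (a point): Middle of the top of the button: oblong brass block, 16 mm long along mast x, 10 mm wide, sharp-edged, amid the inner tube's top face, standing 8.5 mm above it (mast z 90 mm); locked in the hole it stands 2.5 mm above the plate. Pressed on its rear half (away from the mouth), flush, and dragged along by friction, its front half can go under the mouth.
- mouth (a point): Middle of the top edge of the outer tube's mouth, at mast (0, 0, 86) mm
- cap (a point): Middle of the outer face of the black end cap on the inner tube's free end; the cap is 44 mm square, 8 mm thick, 8.5 mm proud of the inner tube all round, bottom at mast z 46 mm, top at z 90 mm. 93 mm behind the button's middle (towards mast -x). The face is square to mast x and can be pushed towards +x.
- screwdriver: bystander: screwdriver lying on the bench, origin under its middle
- wrench: bystander: wrench lying on the bench
- offcut: bystander: loose 130 mm offcut of 27 mm square tube on the bench beyond the mast
- jar: bystander: small glass jar, 52 mm across, 60 mm high, origin under its middle
- bottle: bystander: green glass bottle, 62 mm across, 210 mm high, origin under its middle
- mug: bystander: white mug, 90 mm high, origin under its middle
- meter: bystander: black hand multimeter, 150 x 80 x 34 mm, lying on the bench, origin under its middle

How it is judged:
By the outcome, as a careful person would: the job done as asked, in the order asked, and still so for the second after the job is handed in, with the robot touching nothing.
It also fails if it takes over 48 s, if anything falls off the work surface, if the arm or the gripper's body presses on something with over 40 N, if the wrist force passes 120 N, or if a joint passes its speed limit or range.

## Working session

There is one attempt and no reset: what is moved stays moved. The work goes in short steps, Python scripts to look and compute and a tool call to move; the robot and the scene stay as the last step left them, time stands still between calls to the robot, and variables do not carry over. Pictures are saved under pics/ and viewed, and the job is handed in when it is done.

Besides the shell and the picture viewer there is one more tool, called after "Call:" as name([rows], argument=value, ...), one row to a line, values as JSON. servo_tool: Moves the arm, as the interface text tells. Its arguments: {"type":"object","properties":{"targets":{"type":"array","items":{"type":"object","properties":{"jaw":{"type":"number"},"tx":{"type":"number"},"ty":{"type":"number"},"tz":{"type":"number"},"yaw":{"type":"number"}}}},"force":{"type":"number"}},"required":["targets"]}

```bash
ls; mkdir -p pics; cat > h.py <<'E'
import numpy as np,cv2
from workcell import ctrl,optics,spotter
def cal(n):
    c=optics.get_calibration(n);K=np.array([[c['fx'],0,c['cx']],[0,c['fy'],c['cy']],[0,0,1]]);R=cv2.Rodrigues(np.array(c['rvec'],float))[0];t=np.array(c['tvec'],float).ravel();return K,R,t
def unproj_z(n,u,v,z):
    K,R,t=cal(n);d=R.T@np.linalg.inv(K)@np.array([u,v,1.]);o=-R.T@t;return o+d*(z-o[2])/d[2]
def unproj_d(n,u,v,dep):
    K,R,t=cal(n);return R.T@(np.linalg.inv(K)@np.array([u,v,1.])*dep-t)
def proj(n,p):
    K,R,t=cal(n);q=K@(R@np.asarray(p,float)+t);return q[:2]/q[2]
E
python3 - <<'E'
from h import *
np.set_printoptions(precision=1,suppress=True)
for n in ['scene','top']:
    im,d=optics.read_camera(n);cv2.imwrite(f'pics/{n}0.png',im);np.save(f'{n}0.npy',d)
    K,R,t=cal(n);print(n,K[0,0],'pos',-R.T@t)
    for p,z in [('mouth',86),('button_top',90),('cap',68)]:
        for r in spotter.tip_of(n,p)[:2]:
            u,v=r['position'][0]*512,r['position'][1]*384
            print(p,round(r['conf'],2),u,v,unproj_z(n,u,v,z),d[int(v),int(u)])
print(ctrl.get_obs())
E
```

```text
pics
scene 475.5928975325713 pos [1307.6  537.4 1320.3]
mouth 0.79 252.6208 188.50560000000002 [568.6 -12.9  86. ] 1549.6328
cap 0.74 231.3216 167.69279999999998 [ 534.6 -131.5   68. ] 1595.5829
cap 0.61 207.0016 200.4096 [ 688.5 -104.8   68. ] 1607.0309
top 483.2198924971241 pos [ 295.    -8.1 1788.1]
mouth 0.61 264.0896 197.60639999999998 [579.3  -6.4  86. ] 1722.1962
cap 0.81 301.2096 212.1984 [ 529.2 -139.5   68. ] 1797.1351
{'time_s': 0.4, 'joint_positions': array([-1.4,  0.2,  1.4,  0. ,  1.6, -0.1]), 'qd': array([ 0.,  0., -0.,  0., -0.,  0.]), 'joint_efforts': array([ -0. , -71.2, -57.1,  -0. ,   0. ,  -0. ]), 'tool_pos': array([ 154.3, -553.8,  231.2]), 'orientation': array([-0. ,  1. ,  0.1,  0. ]), 'contact_force': array([0.6, 0.1, 0.8]), 'wrist_torque': array([-0.,  0., -0.]), 'opening': 85.57700158201135}
```

```bash
python3 - <<'E'
import cv2
for n,(a,b,w,h) in dict(scene=(160,120,160,120),top=(220,130,130,110)).items():
    im=cv2.imread(f'pics/{n}0.png');c=im[b:b+h,a:a+w];cv2.imwrite(f'pics/{n}0c.png',cv2.resize(c,(w*5,h*5),interpolation=cv2.INTER_CUBIC))
E
```

```text
(no output)
```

View pics/scene0.png

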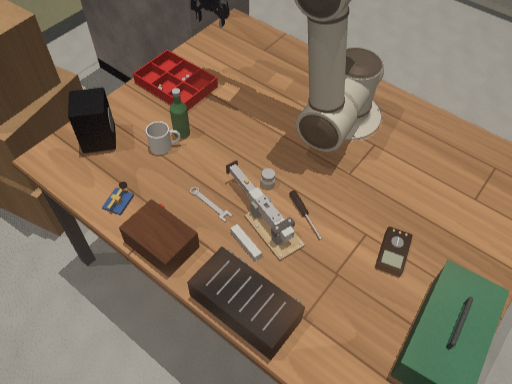

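View pics/top0.png

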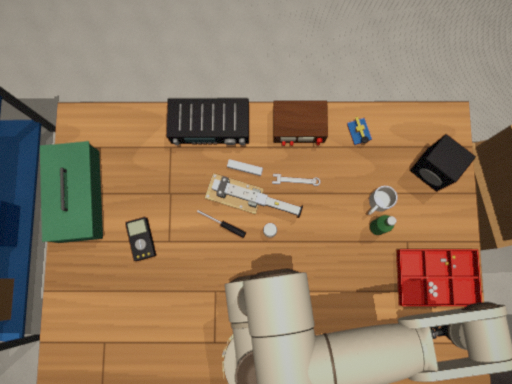

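```bash
sleep 1
```

```text
(no output)
```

View pics/scene0c.png

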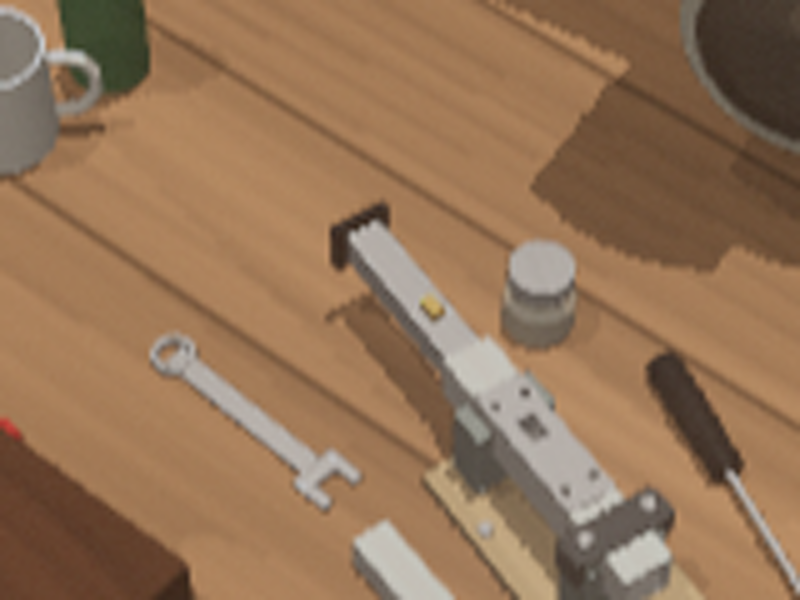

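View pics/top0c.png

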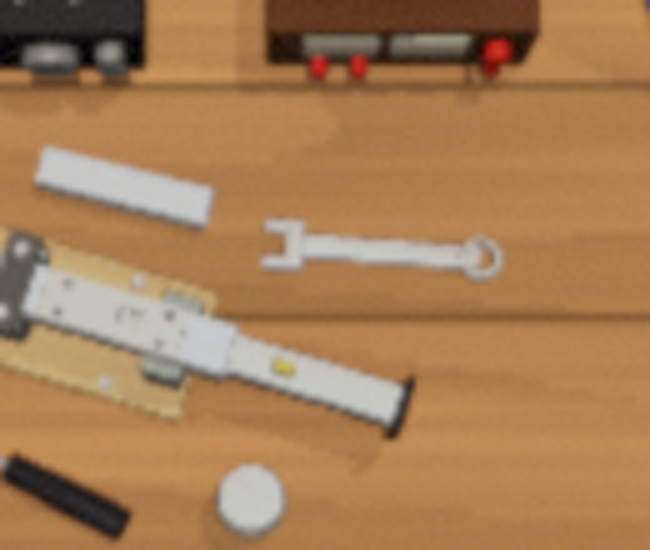

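```bash
python3 - <<'E'
from h import *
from scipy.optimize import least_squares
np.set_printoptions(precision=2,suppress=True)
S=lambda U,V:np.array([160+(U+.5)/5-.5,120+(V+.5)/5-.5]);T=lambda U,V:np.array([220+(U+.5)/5-.5,130+(V+.5)/5-.5])
obs=[('scene','m',S(468,352)),('scene','b',S(434,303)),('scene','c',S(358,215)),('scene','h',S(534,427)),
('top','m',T(232,357)),('top','b',T(283,366)),('top','c',T(406,408)),('top','h',T(131,316))]
def pts(p):
    x,y,th,b,h=p;M=lambda a,z:np.array([x+a*np.cos(th),y+a*np.sin(th),z])
    return dict(m=M(0,86),b=M(b,90),c=M(b-93,90),h=M(h,87.5))
def f(p):
    P=pts(p);return np.concatenate([proj(n,P[k])-o for n,k,o in obs])
for sel in [('scene','top'),('scene',),('top',)]:
    O=[o for o in obs if o[0] in sel]
    g=lambda p:np.concatenate([proj(n,pts(p)[k])-o for n,k,o in O])
    r=least_squares(g,[570,-10,1.9,-30,60]);print(sel,r.x,pts(r.x)['b'],pts(r.x)['c']);print(r.fun.reshape(-1,2).tolist() if len(sel)==2 else '')
for n in ['scene','top']:
  for th in ['jar','screwdriver','offcut','wrench']:
    q=spotter.tip_of(n,th)
    if q:u,v=q[0]['position'];print(n,th,unproj_z(n,u*512,v*384,0))
  q=spotter.silhouettes(n,'inner');
  for e in q[:1]:print(n,e['conf'],e['rect'])
E
```

```text
('scene', 'top') [570.55 -10.93   1.26 -38.7   75.39] [558.58 -47.73  90.  ] [ 529.83 -136.17   90.  ]
[[-0.4810420852186894, -0.8143851713556103], [-0.2042577739898377, 0.2513829106175649], [-0.12050580685368573, -0.5957725515554557], [-0.4533439041634324, 0.05014184852379344], [-0.6371564254673672, -0.9652702777101752], [-0.4800598016815911, 0.3754584070236717], [-0.07333087331778643, -0.006452957075453014], [-0.5006308137191979, 0.7338699806250588]]
('scene',) [571.16  -7.61   1.26 -41.09  72.71] [558.78 -46.79  90.  ] [ 530.75 -135.47   90.  ]

('top',) [570.31 -14.27   1.25 -36.17  77.77] [558.79 -48.56  90.  ] [ 529.17 -136.71   90.  ]

scene jar [ 588.65 -416.98    0.  ]
scene screwdriver [502.78 156.42   0.  ]
scene offcut [696.05  60.67   0.  ]
scene wrench [ 656.22 -129.04    0.  ]
scene 0.73 [0.4371, 0.4177, 0.0875, 0.1237]
top jar [476.43 -31.92   0.  ]
top screwdriver [498.28 164.42   0.  ]
top offcut [699.37  61.01   0.  ]
top wrench [ 674.54 -131.45    0.  ]
top 0.61 [0.5178, 0.5117, 0.0742, 0.0469]
```

```bash
cat >> h.py <<'E'
from scipy.spatial.transform import Rotation as Ro
def toolR(o):
    q=np.array(o['orientation']);return Ro.from_quat([q[1],q[2],q[3],q[0]]).as_matrix()
def shift(target,o=None):
    o=o or ctrl.get_obs();return toolR(o).T@(np.array(target)-np.array(o['tool_pos']))/1000
TH=1.257
def st():
    o=ctrl.get_obs();R=toolR(o);d=np.array([np.cos(TH),np.sin(TH),0]);n=np.array([-d[1],d[0],0]);B=np.array([570.5,-10.9,0])
    p=np.array(o['tool_pos'])-B;f=np.array(o['contact_force'])
    print('t',round(o['time_s'],2),'mast xyz',np.round([p@d,p@n,p[2]],1),'F mast',np.round([f@d,f@n,f[2]],1),'yawerr x',round(float(np.arctan2(R[:,0]@n,R[:,0]@d)),3),'open',round(o['opening'],1),'q6',round(float(o['joint_positions'][5]),2))
E
python3 - <<'E'
from h import *
np.set_printoptions(precision=4,suppress=True)
o=ctrl.get_obs();print(toolR(o));st()
d=np.array([np.cos(TH),np.sin(TH),0])
print(shift(np.array([570.5,-10.9,150])+d*(-60)))
E
```

```text
[[ 0.9633  0.2685 -0.    ]
 [ 0.2685 -0.9633  0.0001]
 [-0.     -0.0001 -1.    ]]
t 0.9 mast xyz [-644.9  228.2  231.3] F mast [ 1.   0.  -0.1] yawerr x -0.985 open 85.4 q6 -0.13
[ 0.5135 -0.3613  0.0813]
```

Call:
servo_tool([
  {"jaw": 0, "tx": 0.03, "ty": -0.02, "tz": 0, "yaw": -0.1},
  {"jaw": 0, "tx": 0.06, "ty": -0.045, "tz": 0, "yaw": -0.2},
  {"jaw": 0, "tx": 0.1, "ty": -0.07, "tz": 0, "yaw": -0.3},
  {"jaw": 0, "tx": 0.14, "ty": -0.1, "tz": 0, "yaw": -0.4},
  {"jaw": 0, "tx": 0.18, "ty": -0.13, "tz": 0, "yaw": -0.5},
  {"jaw": 0, "tx": 0.22, "ty": -0.155, "tz": 0, "yaw": -0.6},
  {"jaw": 0, "tx": 0.26, "ty": -0.183, "tz": 0, "yaw": -0.7},
  {"jaw": 0, "tx": 0.3, "ty": -0.211, "tz": 0, "yaw": -0.8},
  {"jaw": 0, "tx": 0.34, "ty": -0.239, "tz": 0, "yaw": -0.9},
  {"jaw": 0, "tx": 0.38, "ty": -0.267, "tz": 0, "yaw": -0.985},
  {"jaw": 0, "tx": 0.42, "ty": -0.295, "tz": 0.01, "yaw": -0.985},
  {"jaw": 0, "tx": 0.455, "ty": -0.32, "tz": 0.03, "yaw": -0.985},
  {"jaw": 0, "tx": 0.485, "ty": -0.34, "tz": 0.05, "yaw": -0.985},
  {"jaw": 0, "tx": 0.505, "ty": -0.355, "tz": 0.07, "yaw": -0.985},
  {"jaw": 0, "tx": 0.5135, "ty": -0.3613, "tz": 0.081, "yaw": -0.985},
  {"jaw": 0, "tx": 0.5135, "ty": -0.3613, "tz": 0.081, "yaw": -0.985},
  {"jaw": 0, "tx": 0.5135, "ty": -0.3613, "tz": 0.081, "yaw": -0.985},
  {"jaw": 0, "tx": 0.5135, "ty": -0.3613, "tz": 0.081, "yaw": -0.985},
])

```text
time_s: 2.7
tool_pos: [551.9, -69.1, 151.5]
orientation: [0.001, 0.809, 0.587, 0.0]
contact_force: [0.4, -0.3, -0.8]
opening: -0.4
```

```bash
python3 - <<'E'
from h import *
st()
for n in ['scene','top']:
    im,d=optics.read_camera(n);a,b,w,h=(180,100,130,110)
    cv2.imwrite(f'pics/{n}1c.png',cv2.resize(im[b:b+h,a:a+w],None,fx=5,fy=5,interpolation=cv2.INTER_CUBIC))
st()
E
```

```text
t 2.7 mast xyz [-61.1  -0.3 151.5] F mast [-0.2 -0.4 -0.8] yawerr x -0.001 open -0.4 q6 0.05
t 2.8 mast xyz [-60.9  -0.3 151.4] F mast [-0.   0.4  0.7] yawerr x -0.001 open 0.2 q6 0.05
```

View pics/scene1c.png

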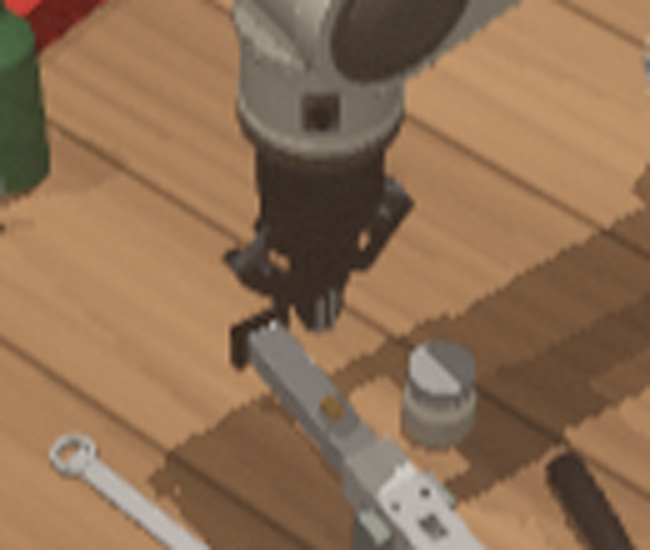

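```bash
python3 - <<'E'
from h import *
p=(proj('scene',[551.9,-69.1,151.4])-[180,100]+.5)*5-.5;print(p)
E
```

```text
[314.5599172  322.06037593]
```

```bash
python3 - <<'E'
import cv2
im=cv2.imread('pics/scene1c.png')[200:460,200:460];cv2.imwrite('pics/z1.png',cv2.resize(im,None,fx=2.2,fy=2.2,interpolation=cv2.INTER_CUBIC))
E
```

```text
(no output)
```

View pics/z1.png

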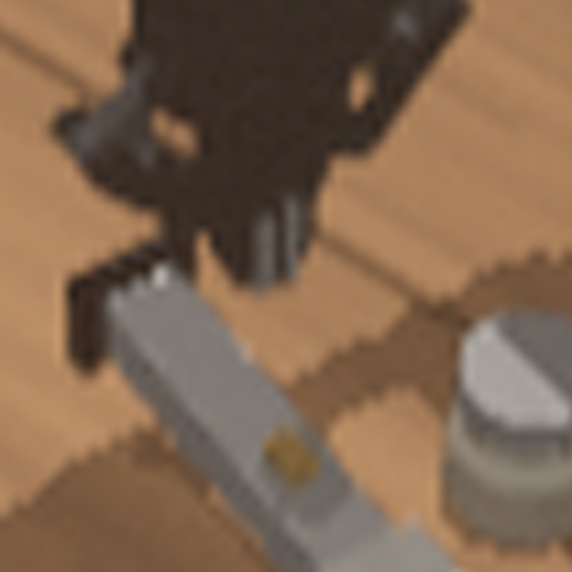

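Call:
servo_tool([
  {"tx": 0.01, "tz": 0.02},
  {"tx": 0.01, "tz": 0.04},
  {"tx": 0.01, "tz": 0.055},
  {"tx": 0.01, "tz": 0.058},
  {"tx": 0.01, "tz": 0.06},
  {"tx": 0.01, "tz": 0.062},
  {"tx": 0.01, "tz": 0.064},
  {"tx": 0.01, "tz": 0.064},
  {"tx": 0.01, "tz": 0.064},
])

```text
validation failed for argument at $.ta...
```

```bash
python3 -c "
from h import *
st()"
```

```text
t 2.8 mast xyz [-60.9  -0.3 151.4] F mast [-0.   0.4  0.7] yawerr x -0.001 open 0.2 q6 0.05
```

Call:
servo_tool([
  {"jaw": 0, "tx": 0.01, "ty": 0, "yaw": 0, "tz": 0.02},
  {"jaw": 0, "tx": 0.01, "ty": 0, "yaw": 0, "tz": 0.04},
  {"jaw": 0, "tx": 0.01, "ty": 0, "yaw": 0, "tz": 0.055},
  {"jaw": 0, "tx": 0.01, "ty": 0, "yaw": 0, "tz": 0.058},
  {"jaw": 0, "tx": 0.01, "ty": 0, "yaw": 0, "tz": 0.06},
  {"jaw": 0, "tx": 0.01, "ty": 0, "yaw": 0, "tz": 0.062},
  {"jaw": 0, "tx": 0.01, "ty": 0, "yaw": 0, "tz": 0.064},
  {"jaw": 0, "tx": 0.01, "ty": 0, "yaw": 0, "tz": 0.064},
  {"jaw": 0, "tx": 0.01, "ty": 0, "yaw": 0, "tz": 0.064},
])

```text
time_s: 3.7
tool_pos: [555.4, -58.7, 86.8]
orientation: [0.0, 0.809, 0.588, 0.0]
contact_force: [0.5, -2.5, 3.8]
opening: 0.3
```

```bash
python3 -c "
from h import *
st()"
```

```text
t 3.7 mast xyz [-50.1  -0.4  86.8] F mast [-2.2 -1.2  3.8] yawerr x -0.0 open 0.3 q6 0.07
```

Call:
servo_tool([
  {"jaw": 0, "tx": 0, "ty": 0, "yaw": 0, "tz": 0.002},
  {"jaw": 0, "tx": 0, "ty": 0, "yaw": 0, "tz": 0.004},
  {"jaw": 0, "tx": 0, "ty": 0, "yaw": 0, "tz": 0.0055},
  {"jaw": 0, "tx": 0, "ty": 0, "yaw": 0, "tz": 0.006},
  {"jaw": 0, "tx": 0, "ty": 0, "yaw": 0, "tz": 0.006},
])

```text
time_s: 4.2
tool_pos: [555.5, -58.5, 81.5]
orientation: [0.001, 0.809, 0.588, 0.001]
contact_force: [-3.8, -0.0, 18.6]
opening: -0.1
```

```bash
python3 -c "
from h import *
st()"
```

```text
t 4.2 mast xyz [-49.9  -0.4  81.5] F mast [-1.2  3.6 18.6] yawerr x -0.0 open -0.1 q6 0.07
```

Call:
servo_tool([
  {"jaw": 0, "tx": 0.002, "ty": 0, "yaw": 0, "tz": 0},
  {"jaw": 0, "tx": 0.005, "ty": 0, "yaw": 0, "tz": 0},
  {"jaw": 0, "tx": 0.009, "ty": 0, "yaw": 0, "tz": 0},
  {"jaw": 0, "tx": 0.013, "ty": 0, "yaw": 0, "tz": 0},
  {"jaw": 0, "tx": 0.017, "ty": 0, "yaw": 0, "tz": 0},
  {"jaw": 0, "tx": 0.02, "ty": 0, "yaw": 0, "tz": 0},
  {"jaw": 0, "tx": 0.02, "ty": 0, "yaw": 0, "tz": 0},
])

```text
time_s: 4.9
tool_pos: [561.8, -38.9, 81.5]
orientation: [0.0, 0.809, 0.588, 0.001]
contact_force: [-4.0, 3.8, 18.7]
opening: -0.1
```

```bash
python3 - <<'E'
from h import *
st()
im,d=optics.read_camera('scene');a,b,w,h=(210,140,80,70)
cv2.imwrite('pics/s2.png',cv2.resize(im[b:b+h,a:a+w],None,fx=8,fy=8,interpolation=cv2.INTER_CUBIC))
st()
E
```

```text
t 4.9 mast xyz [-29.3  -0.4  81.5] F mast [ 2.3  5.  18.7] yawerr x 0.0 open -0.1 q6 0.11
t 4.95 mast xyz [-29.3  -0.3  81.5] F mast [ 1.8  3.9 18.7] yawerr x 0.0 open -0.0 q6 0.11
```

View pics/s2.png

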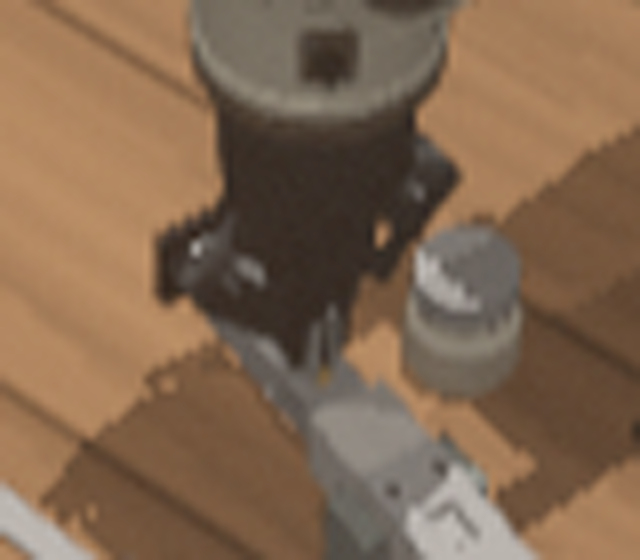

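Call:
servo_tool([
  {"jaw": 0, "tx": 0.003, "ty": 0, "yaw": 0, "tz": 0},
  {"jaw": 0, "tx": 0.006, "ty": 0, "yaw": 0, "tz": 0},
  {"jaw": 0, "tx": 0.009, "ty": 0, "yaw": 0, "tz": 0},
  {"jaw": 0, "tx": 0.011, "ty": 0, "yaw": 0, "tz": 0},
  {"jaw": 0, "tx": 0.013, "ty": 0, "yaw": 0, "tz": 0},
  {"jaw": 0, "tx": 0.013, "ty": 0, "yaw": 0, "tz": 0},
])

```text
time_s: 5.55
tool_pos: [565.7, -26.7, 81.5]
orientation: [0.0, 0.809, 0.588, 0.001]
contact_force: [-4.8, 2.5, 20.3]
opening: 0.3
```

```bash
python3 - <<'E'
from h import *
st()
im,d=optics.read_camera('scene');a,b,w,h=(210,140,80,70)
cv2.imwrite('pics/s3.png',cv2.resize(im[b:b+h,a:a+w],None,fx=8,fy=8,interpolation=cv2.INTER_CUBIC))
E
```

```text
t 5.55 mast xyz [-16.5  -0.3  81.5] F mast [ 0.8  5.4 20.3] yawerr x 0.0 open 0.3 q6 0.13
```

View pics/s3.png

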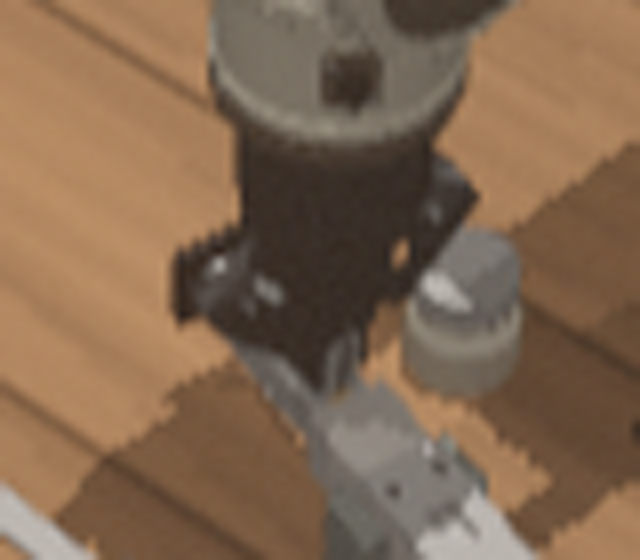

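Call:
servo_tool([
  {"jaw": 0, "tx": 0.001, "ty": 0, "yaw": 0, "tz": 0},
  {"jaw": 0, "tx": 0.002, "ty": 0, "yaw": 0, "tz": 0},
  {"jaw": 0, "tx": 0.002, "ty": 0, "yaw": 0, "tz": 0},
])

```text
time_s: 5.9
tool_pos: [566.3, -24.9, 81.5]
orientation: [0.0, 0.809, 0.588, 0.001]
contact_force: [-5.3, 0.5, 19.9]
opening: -0.5
```

```bash
python3 - <<'E'
from h import *
st()
E
```

```text
t 5.9 mast xyz [-14.7  -0.3  81.5] F mast [-1.1  5.2 19.9] yawerr x -0.0 open -0.5 q6 0.13
```

Call:
servo_tool([
  {"jaw": 0, "tx": 0.001, "ty": 0, "yaw": 0, "tz": 0},
  {"jaw": 0, "tx": 0.0015, "ty": 0, "yaw": 0, "tz": 0},
  {"jaw": 0, "tx": 0.0015, "ty": 0, "yaw": 0, "tz": 0},
])

```text
time_s: 6.2
tool_pos: [566.7, -23.6, 81.5]
orientation: [0.0, 0.809, 0.588, 0.0]
contact_force: [-4.7, -0.6, 18.9]
opening: -0.2
```

```bash
python3 - <<'E'
from h import *
st()
E
```

```text
t 6.2 mast xyz [-13.3  -0.3  81.5] F mast [-2.   4.2 18.9] yawerr x -0.0 open -0.2 q6 0.14
```

Call:
servo_tool([
  {"jaw": 0, "tx": 0.001, "ty": 0, "yaw": 0, "tz": 0},
  {"jaw": 0, "tx": 0.0015, "ty": 0, "yaw": 0, "tz": 0},
  {"jaw": 0, "tx": 0.0015, "ty": 0, "yaw": 0, "tz": 0},
])

```text
time_s: 6.5
tool_pos: [566.8, -23.3, 81.5]
orientation: [0.001, 0.809, 0.588, -0.0]
contact_force: [-9.1, -10.3, 22.2]
opening: -0.1
```

```bash
python3 - <<'E'
from h import *
st()
E
```

```text
t 6.5 mast xyz [-12.9  -0.3  81.5] F mast [-12.6   5.5  22.2] yawerr x -0.0 open -0.1 q6 0.14
```

Call:
servo_tool([
  {"jaw": 0, "tx": -0.001, "ty": 0, "yaw": 0, "tz": 0},
  {"jaw": 0, "tx": -0.001, "ty": 0, "yaw": 0, "tz": -0.003},
  {"jaw": 0, "tx": -0.001, "ty": 0, "yaw": 0, "tz": -0.02},
  {"jaw": 0, "tx": -0.02, "ty": 0, "yaw": 0, "tz": -0.05},
  {"jaw": 0, "tx": -0.06, "ty": 0, "yaw": 0, "tz": -0.06},
  {"jaw": 0, "tx": -0.1, "ty": 0, "yaw": 0, "tz": -0.06},
  {"jaw": 0, "tx": -0.14, "ty": 0, "yaw": 0, "tz": -0.06},
  {"jaw": 0, "tx": -0.14, "ty": 0, "yaw": 0, "tz": -0.06},
])

```text
time_s: 7.3
tool_pos: [522.2, -158.7, 139.9]
orientation: [-0.0, 0.81, 0.587, -0.0]
contact_force: [1.3, 0.3, 0.0]
opening: 0.3
```

```bash
python3 - <<'E'
from h import *
st()
im,d=optics.read_camera('scene');a,b,w,h=(210,140,80,70)
A=cv2.resize(im[b:b+h,a:a+w],None,fx=8,fy=8,interpolation=cv2.INTER_CUBIC)
cv2.imwrite('pics/s4.png',A)
K,R,t=cal('scene')
st()
E
```

```text
t 7.3 mast xyz [-155.5    0.3  139.9] F mast [ 0.7 -1.1  0. ] yawerr x -0.003 open 0.3 q6 -0.12
t 7.35 mast xyz [-153.7    0.3  139.9] F mast [ 0.3 -0.4 -0.3] yawerr x -0.003 open 0.0 q6 -0.12
```

View pics/s4.png

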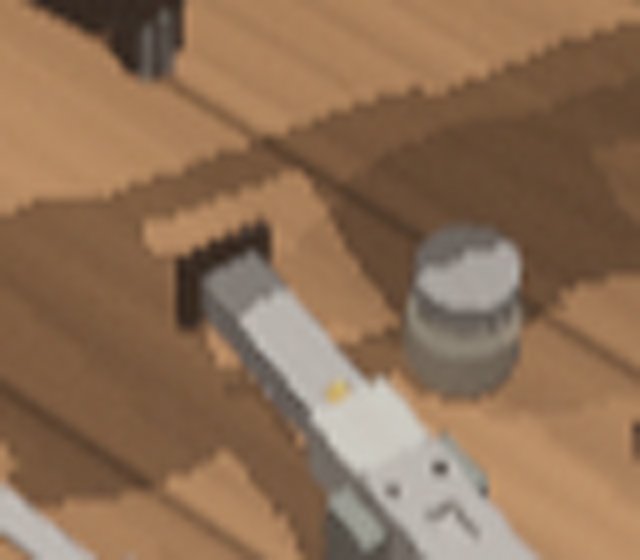

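```bash
python3 - <<'E'
from h import *
d=np.array([np.cos(TH),np.sin(TH)])
for U,V in [(222,241),(175,258),(268,222),(337,390)]:
    u,v=210+(U+.5)/8-.5,140+(V+.5)/8-.5
    p=unproj_z('scene',u,v,90 if V<300 else 82)[:2]-[570.5,-10.9];print(p@d, p@[-d[1],d[0]])
im=cv2.imread('pics/s4.png')[330:450,270:430];cv2.imwrite('pics/z4.png',cv2.resize(im,None,fx=4,fy=4))
E
```

```text
-92.4405584364581 -0.18044237579402486
-95.29988333471142 -21.417501488344417
-90.68708401815582 21.44441478639415
-7.196713624777118 0.8009288400312524
```

View pics/z4.png

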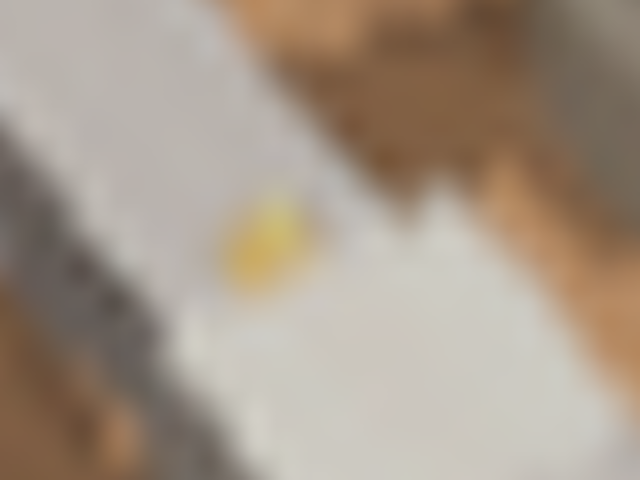

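Call:
servo_tool([
  {"jaw": 0, "tx": 0.01, "ty": 0, "yaw": 0, "tz": 0.03},
  {"jaw": 0, "tx": 0.015, "ty": 0, "yaw": 0, "tz": 0.06},
  {"jaw": 0, "tx": 0.015, "ty": 0, "yaw": 0, "tz": 0.077},
  {"jaw": 0, "tx": 0.025, "ty": 0, "yaw": 0, "tz": 0.077},
  {"jaw": 0, "tx": 0.035, "ty": 0, "yaw": 0, "tz": 0.077},
  {"jaw": 0, "tx": 0.04, "ty": 0, "yaw": 0, "tz": 0.077},
  {"jaw": 0, "tx": 0.043, "ty": 0, "yaw": 0, "tz": 0.077},
  {"jaw": 0, "tx": 0.045, "ty": 0, "yaw": 0, "tz": 0.077},
  {"jaw": 0, "tx": 0.045, "ty": 0, "yaw": 0, "tz": 0.077},
])

```text
time_s: 8.25
tool_pos: [537.8, -112.6, 64.0]
orientation: [0.0, 0.809, 0.588, 0.0]
contact_force: [0.4, -1.7, 0.6]
opening: 0.1
```

```bash
python3 - <<'E'
from h import *
st()
E
```

```text
t 8.25 mast xyz [-106.8   -0.3   64. ] F mast [-1.5 -0.9  0.6] yawerr x -0.0 open 0.1 q6 -0.03
```

Call:
servo_tool([
  {"jaw": 0, "tx": 0.002, "ty": 0, "yaw": 0, "tz": 0},
  {"jaw": 0, "tx": 0.004, "ty": 0, "yaw": 0, "tz": 0},
  {"jaw": 0, "tx": 0.006, "ty": 0, "yaw": 0, "tz": 0},
  {"jaw": 0, "tx": 0.008, "ty": 0, "yaw": 0, "tz": 0},
  {"jaw": 0, "tx": 0.01, "ty": 0, "yaw": 0, "tz": 0},
  {"jaw": 0, "tx": 0.01, "ty": 0, "yaw": 0, "tz": 0},
])

```text
time_s: 8.85
tool_pos: [540.7, -103.3, 63.6]
orientation: [0.0, 0.809, 0.588, 0.0]
contact_force: [-1.5, -3.5, 2.8]
opening: -0.1
```

```bash
python3 - <<'E'
from h import *
st()
E
```

```text
t 8.85 mast xyz [-97.1  -0.2  63.6] F mast [-3.8  0.3  2.8] yawerr x -0.0 open -0.1 q6 -0.01
```

Call:
servo_tool([
  {"jaw": 0, "tx": 0.003, "ty": 0, "yaw": 0, "tz": 0},
  {"jaw": 0, "tx": 0.006, "ty": 0, "yaw": 0, "tz": 0},
  {"jaw": 0, "tx": 0.009, "ty": 0, "yaw": 0, "tz": 0},
  {"jaw": 0, "tx": 0.012, "ty": 0, "yaw": 0, "tz": 0},
  {"jaw": 0, "tx": 0.015, "ty": 0, "yaw": 0, "tz": 0},
  {"jaw": 0, "tx": 0.018, "ty": 0, "yaw": 0, "tz": 0},
  {"jaw": 0, "tx": 0.021, "ty": 0, "yaw": 0, "tz": 0},
  {"jaw": 0, "tx": 0.024, "ty": 0, "yaw": 0, "tz": 0},
  {"jaw": 0, "tx": 0.027, "ty": 0, "yaw": 0, "tz": 0},
  {"jaw": 0, "tx": 0.03, "ty": 0, "yaw": 0, "tz": 0},
  {"jaw": 0, "tx": 0.033, "ty": 0, "yaw": 0, "tz": 0},
  {"jaw": 0, "tx": 0.036, "ty": 0, "yaw": 0, "tz": 0},
  {"jaw": 0, "tx": 0.039, "ty": 0, "yaw": 0, "tz": 0},
  {"jaw": 0, "tx": 0.042, "ty": 0, "yaw": 0, "tz": 0},
  {"jaw": 0, "tx": 0.045, "ty": 0, "yaw": 0, "tz": 0},
  {"jaw": 0, "tx": 0.048, "ty": 0, "yaw": 0, "tz": 0},
  {"jaw": 0, "tx": 0.051, "ty": 0, "yaw": 0, "tz": 0},
  {"jaw": 0, "tx": 0.054, "ty": 0, "yaw": 0, "tz": 0},
  {"jaw": 0, "tx": 0.056, "ty": 0, "yaw": 0, "tz": 0},
  {"jaw": 0, "tx": 0.056, "ty": 0, "yaw": 0, "tz": 0},
])

```text
time_s: 10.85
tool_pos: [557.8, -49.9, 63.3]
orientation: [-0.0, 0.809, 0.588, -0.0]
contact_force: [-1.7, -2.1, 1.3]
opening: 0.3
```

```bash
python3 - <<'E'
from h import *
st()
im,d=optics.read_camera('scene');a,b,w,h=(210,140,80,70)
A=cv2.resize(im[b:b+h,a:a+w],None,fx=8,fy=8,interpolation=cv2.INTER_CUBIC)
cv2.imwrite('pics/s5.png',A)
E
```

```text
t 10.85 mast xyz [-41.    0.1  63.3] F mast [-2.5  1.   1.3] yawerr x -0.0 open 0.3 q6 0.09
```

View pics/s5.png

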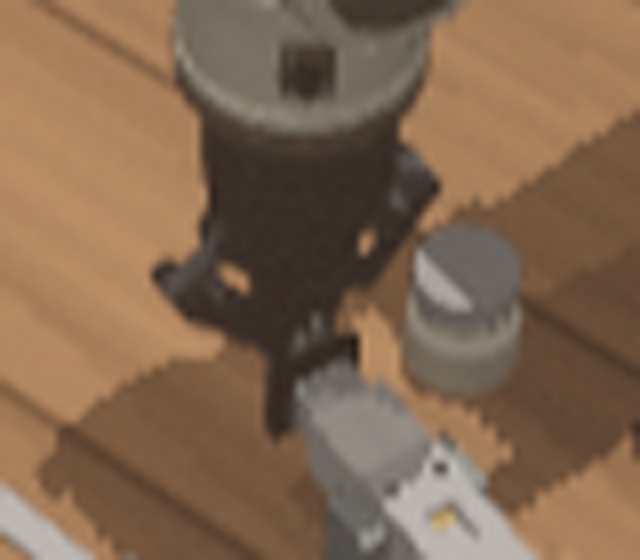

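Call:
servo_tool([
  {"jaw": 0, "tx": 0.002, "ty": 0, "yaw": 0, "tz": 0},
  {"jaw": 0, "tx": 0.004, "ty": 0, "yaw": 0, "tz": 0},
  {"jaw": 0, "tx": 0.006, "ty": 0, "yaw": 0, "tz": 0},
  {"jaw": 0, "tx": 0.008, "ty": 0, "yaw": 0, "tz": 0},
  {"jaw": 0, "tx": 0.008, "ty": 0, "yaw": 0, "tz": 0},
])

```text
time_s: 11.4
tool_pos: [560.3, -42.2, 63.3]
orientation: [-0.0, 0.809, 0.588, -0.0]
contact_force: [-1.3, -1.9, 2.5]
opening: -0.2
```

```bash
python3 - <<'E'
from h import *
st()
im,d=optics.read_camera('scene');a,b,w,h=(240,180,50,40)
A=cv2.resize(im[b:b+h,a:a+w],None,fx=12,fy=12,interpolation=cv2.INTER_CUBIC)
cv2.imwrite('pics/s6.png',A)
E
```

```text
t 11.4 mast xyz [-32.9   0.1  63.3] F mast [-2.2  0.6  2.5] yawerr x -0.0 open -0.2 q6 0.1
```

View pics/s6.png

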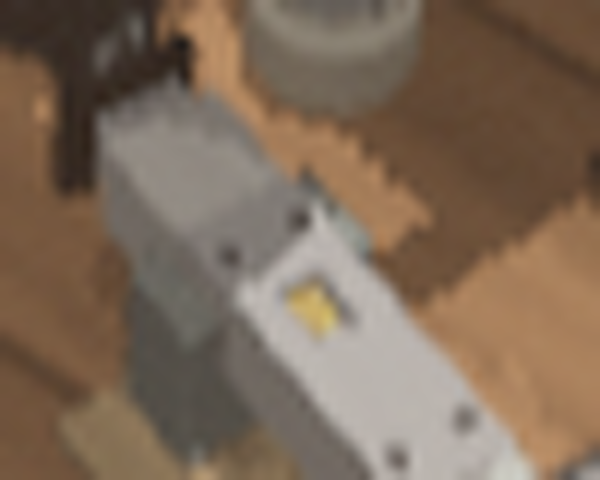

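Call:
servo_tool([
  {"jaw": 0, "tx": 0.001, "ty": 0, "yaw": 0, "tz": 0},
  {"jaw": 0, "tx": 0.002, "ty": 0, "yaw": 0, "tz": 0},
  {"jaw": 0, "tx": 0.002, "ty": 0, "yaw": 0, "tz": 0},
])

```text
time_s: 11.75
tool_pos: [561.0, -40.2, 63.2]
orientation: [-0.0, 0.809, 0.588, 0.0]
contact_force: [-2.2, -1.5, 1.4]
opening: -0.1
```

```bash
python3 - <<'E'
from h import *
st()
im,d=optics.read_camera('scene');a,b,w,h=(240,180,50,40)
A=cv2.resize(im[b:b+h,a:a+w],None,fx=12,fy=12,interpolation=cv2.INTER_CUBIC)
cv2.imwrite('pics/s7.png',A)
E
```

```text
t 11.75 mast xyz [-30.8   0.   63.2] F mast [-2.1  1.6  1.4] yawerr x -0.0 open -0.1 q6 0.11
```

View pics/s7.png

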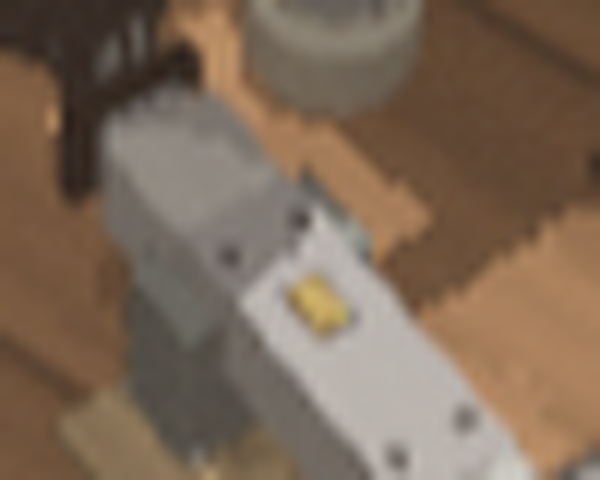

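Call:
servo_tool([
  {"jaw": 0, "tx": 0.001, "ty": 0, "yaw": 0, "tz": 0},
  {"jaw": 0, "tx": 0.0015, "ty": 0, "yaw": 0, "tz": 0},
  {"jaw": 0, "tx": 0.0015, "ty": 0, "yaw": 0, "tz": 0},
])

```text
time_s: 12.1
tool_pos: [561.4, -38.8, 63.3]
orientation: [-0.0, 0.809, 0.588, 0.0]
contact_force: [-1.8, 0.5, -1.3]
opening: -0.1
```

```bash
python3 - <<'E'
from h import *
st()
E
```

```text
t 12.1 mast xyz [-29.4   0.   63.3] F mast [-0.   1.8 -1.3] yawerr x -0.0 open -0.1 q6 0.11
```

Call:
servo_tool([
  {"jaw": 0, "tx": 0.001, "ty": 0, "yaw": 0, "tz": 0},
  {"jaw": 0, "tx": 0.0015, "ty": 0, "yaw": 0, "tz": 0},
  {"jaw": 0, "tx": 0.0015, "ty": 0, "yaw": 0, "tz": 0},
])

```text
time_s: 12.4
tool_pos: [561.7, -37.9, 63.3]
orientation: [0.0, 0.809, 0.588, -0.0]
contact_force: [-2.5, -5.6, 1.6]
opening: 0.1
```

```bash
python3 - <<'E'
from h import *
st()
im,d=optics.read_camera('scene');a,b,w,h=(240,180,50,40)
A=cv2.resize(im[b:b+h,a:a+w],None,fx=12,fy=12,interpolation=cv2.INTER_CUBIC)
cv2.imwrite('pics/s8.png',A)
E
```

```text
t 12.4 mast xyz [-28.4   0.   63.3] F mast [-6.1  0.7  1.6] yawerr x -0.0 open 0.1 q6 0.11
```

View pics/s8.png

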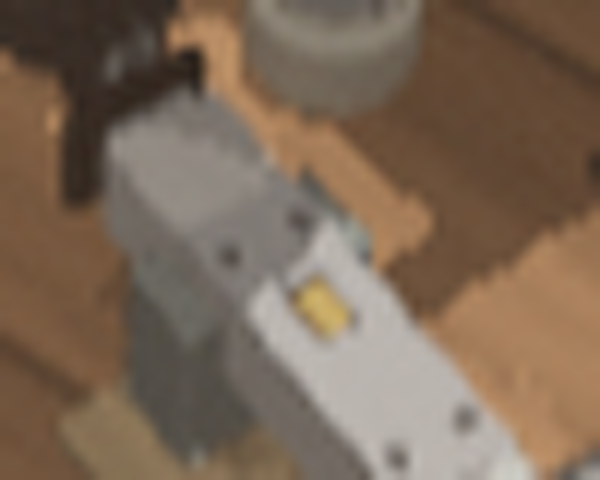

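Call:
servo_tool([
  {"jaw": 0, "tx": 0.0007, "ty": 0, "yaw": 0, "tz": 0},
  {"jaw": 0, "tx": 0.0007, "ty": 0, "yaw": 0, "tz": 0},
])

```text
time_s: 12.65
tool_pos: [561.8, -37.7, 63.3]
orientation: [0.0, 0.809, 0.588, -0.001]
contact_force: [-5.5, -9.9, -0.1]
opening: -0.1
```

```bash
python3 - <<'E'
from h import *
st()
E
```

```text
t 12.65 mast xyz [-28.2   0.   63.3] F mast [-11.1   2.2  -0.1] yawerr x -0.0 open -0.1 q6 0.11
```

The tube hits a stop: the button is locked. Now I retract and check.

Call:
servo_tool([
  {"jaw": 0, "tx": -0.005, "ty": 0, "yaw": 0, "tz": 0},
  {"jaw": 0, "tx": -0.03, "ty": 0, "yaw": 0, "tz": 0},
  {"jaw": 0, "tx": -0.06, "ty": 0, "yaw": 0, "tz": -0.02},
  {"jaw": 0, "tx": -0.1, "ty": 0, "yaw": 0, "tz": -0.06},
  {"jaw": 0, "tx": -0.14, "ty": 0, "yaw": 0, "tz": -0.1},
  {"jaw": 0, "tx": -0.16, "ty": 0, "yaw": 0, "tz": -0.12},
  {"jaw": 0, "tx": -0.16, "ty": 0, "yaw": 0, "tz": -0.12},
  {"jaw": 0, "tx": -0.16, "ty": 0, "yaw": 0, "tz": -0.12},
])

```text
time_s: 13.45
tool_pos: [512.7, -189.5, 183.6]
orientation: [0.0, 0.809, 0.587, 0.0]
contact_force: [0.1, -0.0, 0.1]
opening: 0.1
```

```bash
python3 - <<'E'
from h import *
st()
im,d=optics.read_camera('scene');a,b,w,h=(220,160,70,55)
A=cv2.resize(im[b:b+h,a:a+w],None,fx=10,fy=10,interpolation=cv2.INTER_CUBIC)
cv2.imwrite('pics/s9.png',A);cv2.imwrite('pics/s9f.png',im)
for k,z in [('button_top',90),('cap',68)]:
    for q in spotter.tip_of('scene',k)[:1]:
        u,v=q['position'];p=unproj_z('scene',u*512,v*384,z)[:2]-[570.5,-10.9];print(k,q['conf'],p@[np.cos(TH),np.sin(TH)])
E
```

```text
t 13.45 mast xyz [-187.7   -0.2  183.6] F mast [ 0.  -0.1  0.1] yawerr x -0.001 open 0.1 q6 -0.18
cap 0.66 -18.59080844277455
```

View pics/s9.png

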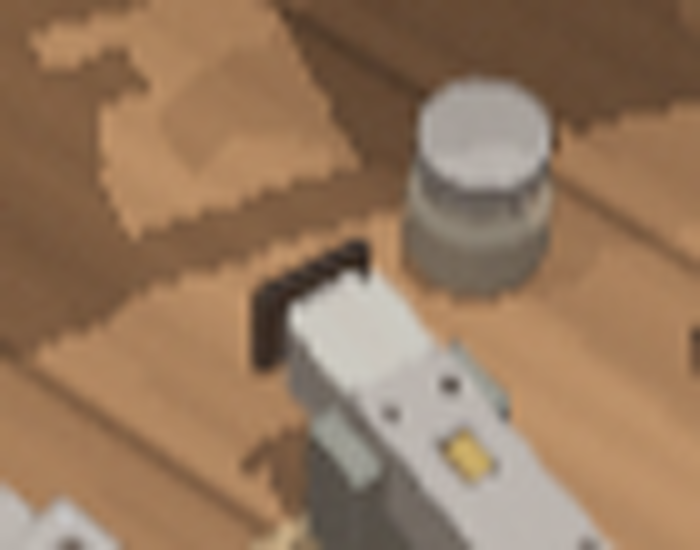

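View pics/s9f.png

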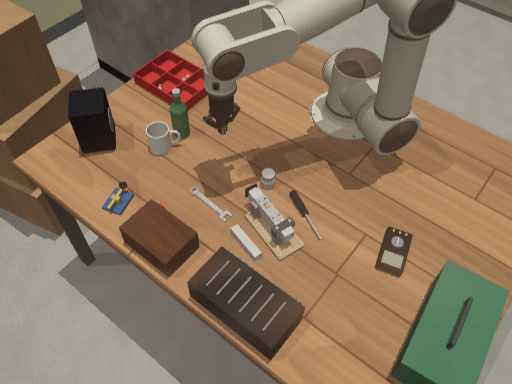

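```bash
python3 -c "
from h import *
print(ctrl.finish_job())"
```

```text
the job is handed in; nothing more can be done
None
```

The mast is locked, and I handed the job in at about 13.5 s of the 48 s allowed.

- **Pressing:** I pressed the button flush with the shut fingertips on its rear half and dragged it forward until the fingers met the mouth. The picture then showed it half under the wall. The highest readings were about 22 N down and 13 N against the mouth.
- **Pushing:** I pushed the cap with about 2–4 N until the button filled the plate hole. The slide then came up against a firm stop, at about 11 N.
- **Last checks:** With the arm backed off and reading no force, the camera shows the brass button filling the hole. The cap sits about 17 mm outside the mouth, which puts the button about 76 mm inside it, within the 46–80 mm range. The jar, wrench, offcut and other things look unmoved.
- **What did not agree:** The network did not report `button_top` in any picture. I located the button by eye in the images, and its being up rests on the picture and the stop I felt. The two cameras also differed by about 6 mm on the mouth's position, which I settled by touch.

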